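Move the row of toiletries to the acrylic tier in the same order

TASK

The bamboo tray is going to be washed: move the four toiletries standing on it into the four compartments of the empty clear acrylic tier beside it, one in each, in the same left-to-right order as they stand on the tray now. Set each one down upright on the floor of its compartment, and do not drop or tip over any of them.

Things in the scene. Friction and masses are not known exactly. Their poses are not given: they have to be found in the camera images.
- green_jar: Round green glass jar with a flat bamboo lid: 44 mm in diameter from bottom to top, 62 mm high. Its origin is the centre of its underside, z along its upright axis; round, so its yaw is meaningless. It stands at the start in the green insert on the bamboo tray, anywhere in the row.
- amber_bottle: Round brown (amber) glass serum bottle: 36 mm in diameter up to 56 mm high, then a narrow neck with a black dropper 21 mm wide; 88 mm high in all. Its origin is the centre of its underside, z along its upright axis; round, so its yaw is meaningless. It stands at the start in the amber insert on the bamboo tray, anywhere in the row.
- blue_rollon: Round blue roll-on deodorant with a white domed cap: 38 mm in diameter up to 68 mm high; 80 mm high in all. Its origin is the centre of its underside, z along its upright axis; round, so its yaw is meaningless. It stands at the start in the blue insert on the bamboo tray, anywhere in the row.
- pink_lotion: Round pink lotion bottle: 40 mm in diameter up to 60 mm high, then a white cap 27 mm wide; 84 mm high in all. Its origin is the centre of its underside, z along its upright axis; round, so its yaw is meaningless. It stands at the start in the pink insert on the bamboo tray, anywhere in the row.
- insert_green: green-tinted square acrylic insert fixed on the bamboo tray, 66 x 66 mm, 18 mm high, open on top: floor 3 mm thick, walls 3 mm thick, 15 mm above the floor. It holds the green jar at the start and stays behind, showing where in the row that thing stood. Origin: underside centre, 8 mm above the counter; y along the row, as the tray's.
- insert_amber: amber-tinted square acrylic insert fixed on the bamboo tray, 66 x 66 mm, 18 mm high, open on top: floor 3 mm thick, walls 3 mm thick, 15 mm above the floor. It holds the amber bottle at the start and stays behind, showing where in the row that thing stood. Origin: underside centre, 8 mm above the counter; y along the row, as the tray's.
- insert_blue: blue-tinted square acrylic insert fixed on the bamboo tray, 66 x 66 mm, 18 mm high, open on top: floor 3 mm thick, walls 3 mm thick, 15 mm above the floor. It holds the blue rollon at the start and stays behind, showing where in the row that thing stood. Origin: underside centre, 8 mm above the counter; y along the row, as the tray's.
- insert_pink: pink-tinted square acrylic insert fixed on the bamboo tray, 66 x 66 mm, 18 mm high, open on top: floor 3 mm thick, walls 3 mm thick, 15 mm above the floor. It holds the pink lotion at the start and stays behind, showing where in the row that thing stood. Origin: underside centre, 8 mm above the counter; y along the row, as the tray's.
- bamboo_tray: Bamboo tray, the old rack, fixed, left or right of the acrylic tier: 80 x 284 mm, 16 mm high at its rim. The four inserts stand on it in a row, in any order, at y = 102, 34, -34, -102 mm. Origin: centre of its underside on the counter; y runs along the row, +y to the robot's left (yaw within 0.3 rad).
- acrylic_tier: Clear acrylic tier, the new rack, fixed, empty: 74 x 278 mm. Four square compartments in a row, a round white pad in each, centres at x = 0, y = 102, 34, -34, -102 mm; 65 mm (along y) by 68 mm inside, floor 14 mm above the counter, walls 3 mm thick, 15 mm above the floor. Origin: underside centre, on the counter; y along the row, +y to the robot's left (yaw within 0.3 rad).
There are look-alikes about, which are no part of the job. There is more than one size of the amber_bottle; the job needs the smaller.

How it is judged:
By the outcome, as a careful person would: the job done as asked, in the order asked, and still so for the second after the job is handed in, with the robot touching nothing.
It also fails if it takes over 109 s, if anything falls off the work surface, if the arm or the gripper's body presses on something with over 40 N, if the wrist force passes 120 N, or if a joint passes its speed limit or range.

ROBOT

A 6-joint arm with a two-finger parallel gripper is mounted at the origin on the work surface. World frame = base frame: x ahead of the robot, y to its left, z up, the work surface at z = 0. Lengths are in mm, angles in rad, forces in N, time in s.
With the tool pointing down it reaches from about 400 to 925 mm from the base axis. Payload 12.5 kg.
Tool frame: the origin (TCP) lies at the very end of the fingers, on their centre line; the grasp point (between the pads) lies 19 mm behind it; z points along the fingers, y is the direction in which the jaws open and shut (so a half turn about z gives the same grasp; the last joint's range is limited). The gripper opens to 95 mm and grips with 3 to 60 N. Pads are 20 mm wide; open, the fingers measure 119 mm over their backs; the gripper's body (75 mm by 180 mm) begins 59 mm behind the grasp point.
Start: joints at [-1.304, 0.491, 1.559, -0, 1.092, -0.106], TCP at [227.664, -582.079, 214.661] pointing down, gripper open.
Joint ranges: [-3.1, 3.1], [-0.84, 2.19], [0.05, 2.79], [-1.13, 4.28], [0.06, 2.93], [-2.69, 2.69]. Speed limits (rad/s): [2.22, 2.22, 2.79, 3.14, 3.14, 3.14].

INTERFACE

Orientations are given as [roll, pitch, yaw] about the fixed x, y, z axes, in that order (R = Rz(yaw) Ry(pitch) Rx(roll)).
In Python, from cell import env gives the robot as it stands.
- The arm moves only by the shell command python3 -m pendant 'ROWS'. ROWS is JSON, a list that holds one entry, the list of rows, each a list of 5 numbers: the opening, from 0 (shut) to 1 (fully open), then the shift along the tool's x, y, z in m, then the turn about the tool's z in rad. A call has exactly 8 rows; each row is the pose to reach, as a shift and turn from the pose commanded when the call began, along the tool's axes at that moment; what a row does not reach only later rows make up. A row lasts 1/10 s, in which the tool goes at most 50 mm and 8.59 degrees, less where a joint would pass 70% of its speed; a pose out of reach is approached as far as the arm can. A call with a gripper value outside its range is refused whole. The fingers move at their own pace and stop on an object; the grip force is fixed at half the most. Time passes only in rows, so rows that repeat a pose let the fingers close, or fill a call up. It gives the time, the measured TCP pose, the force and the opening at its end, in the units of the state.
- env.state(): the state, without advancing time (a new reading comes with each control period).
- env.read_camera(name): name is "scene" or "side" or "wrist"; returns a dict with "image" (384x512x3 uint8, blue, green, red), "range_z" (384x512 float32, mm along the optical axis (not along the pixel's ray), 0 where there is no reading), "fx", "fy", "cx", "cy" (pixels), "dist" ([k1, k2, p1, p2, k3] as OpenCV has them; the pictures are not rectified), "rvec" (rotation vector, rad) and "tvec" (3), from world to camera coordinates, as OpenCV has them; the wrist camera has in their place "tool_from_camera" (4x4, takes a point from camera to tool coordinates, whose origin is the TCP and whose axes are the flange's). Camera axes: x right, y down, z forward; pixel columns grow to the right and rows downward; lengths in mm; the calibration is good to about 2 mm. A picture is of the moment at which its call begins: read the wrist's pose just before it.
- env.job_done(): hands the job in, once; it reports no verdict.
The state is a dict: "t": time; "joints": joint angles; "qvel": joint speeds; "tau": joint torques, N m; "eef_pos": TCP position; "tcp_rot": TCP orientation; "ft_force": force on the tool from outside, world axes, zero at the start; "moment": the same for the moment, N m; "opening": opening from 0.0 (shut) to 1.0 (fully open).
Only numpy, scipy, OpenCV 4.12 (cv2) and the standard library are available. Lean on these libraries where they do the work, as an engineer would, in place of code of your own. Each camera call takes 0.05 s, during which the arm holds its last target. There are 200 camera calls.

## Working session

There is one attempt and no reset: what is moved stays moved. The work goes in short steps, Python scripts to look and compute and a shell command to move; the robot and the scene stay as the last step left them, time stands still between calls to the robot, and variables do not carry over. Pictures are saved under pics/ and viewed, about 12 in all and at most 16, crops included, and the job is handed in when it is done.

```bash
mkdir -p pics; ls; python3 - <<'E'
from cell import env
import cv2,numpy as np
print(env.state())
a=[]
for n in("scene","side","wrist"):
    c=env.read_camera(n); np.save(f"pics/{n}0.npy",c,allow_pickle=True); cv2.imwrite(f"pics/{n}0.png",c["image"]); print(n,{k:(np.round(v,3).tolist()) for k,v in c.items() if k not in("image","range_z")})
    a.append(c["image"])
cv2.imwrite("pics/sc.png",cv2.resize(a[0],(800,600)))
cv2.imwrite("pics/sd.png",cv2.resize(a[1],(800,600)))
E
```

```text
pics
{'t': 0.0, 'joints': array([-1.30358204e+00,  4.91572031e-01,  1.55947114e+00, -2.52111921e-05,
        1.09167464e+00, -1.05574061e-01]), 'qvel': array([-1.90731728e-03, -5.11388826e-04, -1.59722791e-03, -1.01402521e-05,
       -1.27232785e-03,  7.56815334e-04]), 'tau': array([-1.97630565e-03, -6.12650371e+01, -2.58179730e+01,  6.91940566e-02,
        4.82693198e-02, -1.42282779e-04]), 'eef_pos': array([ 227.59815441, -581.8192528 ,  214.04652576]), 'tcp_rot': array([-3.14047140e+00, -9.63325105e-05,  3.72799927e-01]), 'ft_force': array([ 1.10524633, -0.54696347, -0.21044598]), 'moment': array([0.00964883, 0.06118645, 0.0067765 ]), 'opening': 1.0000038447558763}
scene {'fx': 412.286, 'fy': 412.286, 'cx': 258.589, 'cy': 191.621, 'dist': [-0.101, 0.0, 0.0, 0.0, 0.0], 'rvec': [1.781, 1.862, -0.677], 'tvec': [12.348, -379.736, 1226.09]}
side {'fx': 393.993, 'fy': 393.993, 'cx': 256.968, 'cy': 183.776, 'dist': [-0.097, 0.0, 0.0, 0.0, 0.0], 'rvec': [0.427, -2.775, 1.172], 'tvec': [501.263, 133.218, 815.712]}
wrist {'fx': 310.42, 'fy': 310.42, 'cx': 253.091, 'cy': 191.397, 'dist': [-0.017, 0.0, 0.0, 0.0, 0.0], 'tool_from_camera': [[-0.001, -0.961, -0.278, 79.847], [1.0, -0.001, 0.0, 0.396], [-0.001, -0.278, 0.961, -170.589], [0.0, 0.0, 0.0, 1.0]]}
```

View pics/sc.png

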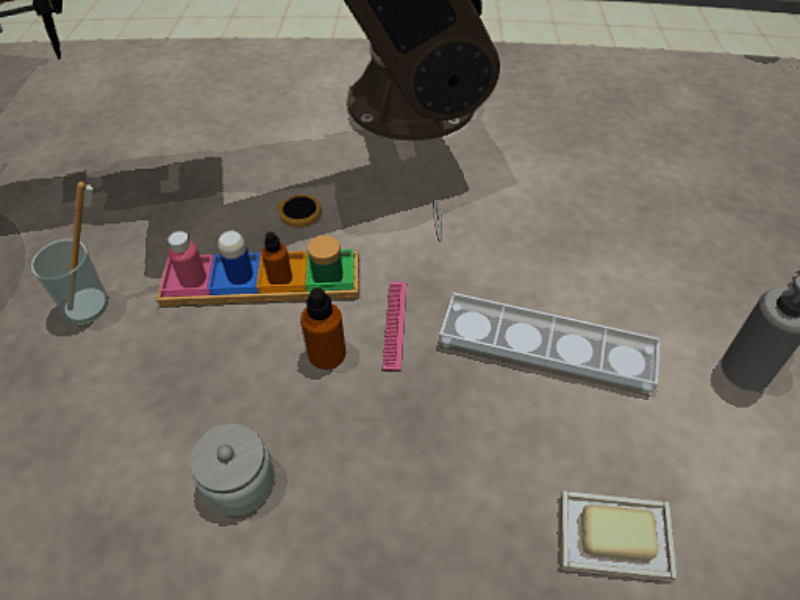

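View pics/sd.png

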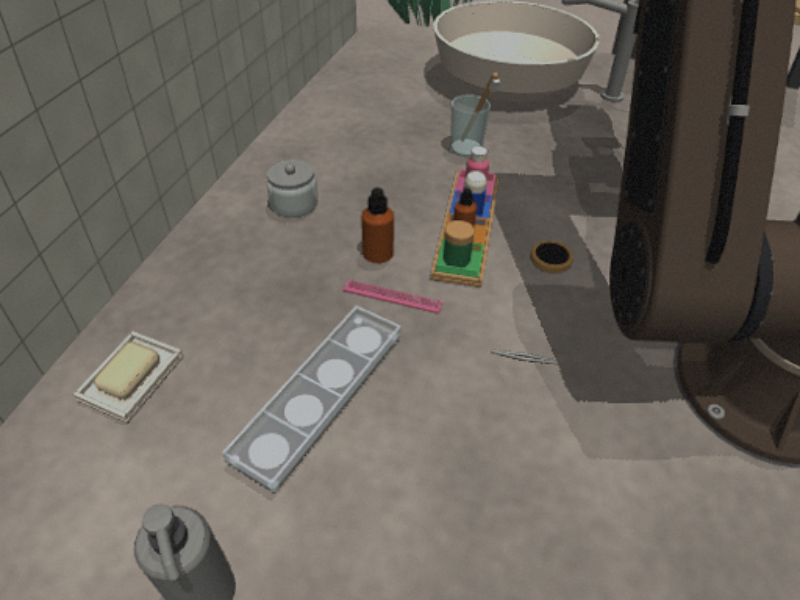

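Scene picture (800×600): tray at left with pink (188,260), blue (235,258), amber (277,262) and green (325,262). The tier is at right, with pads from (473,325) to (627,360). The larger amber bottle stands at (323,330), close in front of the tray. The side view shows the same; from the robot's left the order is green, amber, blue, pink.

```bash
cat > h.py <<'E'
import cv2,numpy as np
def ext(c,tool=None):
    if "rvec" in c:
        R=cv2.Rodrigues(np.array(c["rvec"],float))[0]; return R.T,-R.T@np.array(c["tvec"],float).ravel()
    T=tool@np.array(c["tool_from_camera"]); return T[:3,:3],T[:3,3]
def tool(s):
    r,p,y=s["tcp_rot"]; from scipy.spatial.transform import Rotation as Q
    T=np.eye(4);T[:3,:3]=Q.from_euler("xyz",[r,p,y]).as_matrix();T[:3,3]=s["eef_pos"];return T
def dirs(c,uv):
    K=np.array([[c["fx"],0,c["cx"]],[0,c["fy"],c["cy"]],[0,0,1]])
    q=cv2.undistortPoints(np.array(uv,float).reshape(-1,1,2),K,np.array(c["dist"],float)).reshape(-1,2)
    return np.c_[q,np.ones(len(q))]
def plane(c,uv,z,T=None):
    R,o=ext(c,T); d=dirs(c,uv)@R.T; return o+d*((z-o[2])/d[:,2])[:,None]
def cloud(c,T=None):
    R,o=ext(c,T); v,u=np.mgrid[:384,:512]; d=dirs(c,np.c_[u.ravel(),v.ravel()])
    return (o+(d*c["range_z"].reshape(-1,1))@R.T).reshape(384,512,3)
def blobs(m,amin):
    n,l,s,ce=cv2.connectedComponentsWithStats(m.astype(np.uint8)); return [(s[i],ce[i],l==i) for i in range(1,n) if s[i][4]>=amin]
E
python3 - <<'E'
from h import *
for n in("scene","side"):
    c=np.load(f"pics/{n}0.npy",allow_pickle=True).item(); P=cloud(c); hsv=cv2.cvtColor(c["image"],cv2.COLOR_BGR2HSV)
    H,S,V=[hsv[...,i].astype(int) for i in range(3)]
    print(n)
    w=(S<25)&(V>185)
    for s,ce,m in blobs(w,60): print(" white",s.tolist(),ce.round(1),plane(c,ce,15)[0].round(1),P[m].mean(0).round(1))
    # elevated things
    ok=(c["range_z"]>0)
    up=ok&(P[...,2]>34)&(P[...,0]>300)&(abs(P[...,1])<450)&(P[...,0]<900)&(P[...,2]<200)
    for s,ce,m in blobs(up,40):
        Q=P[m]; print(" up",s.tolist(),ce.round(),"zmax",np.percentile(Q[:,2],98).round(),"med",np.median(Q,0).round(), "xy rng",np.percentile(Q[:,:2],[2,98],axis=0).round().tolist())
E
```

```text
scene
 white [108, 149, 12, 7, 66] [113.6 152. ] [ 400.7 -340.    15. ] [ 479.9 -296.2   94.6]
 white [141, 148, 12, 9, 81] [146.6 152.1] [ 398.3 -259.8   15. ] [ 473.2 -227.3   90. ]
 white [291, 200, 23, 19, 314] [302.2 208.4] [549.9 102.8  15. ] [555.4 102.   22.4]
 white [306, 200, 55, 32, 419] [333.1 216.5] [568.3 166.1  15. ] [575.7 164.3  25.2]
 white [356, 214, 26, 23, 349] [367.6 223.7] [583.6 235.5  15. ] [584.4 235.2  16.2]
 white [390, 222, 23, 20, 338] [400.7 230.8] [598.6 301.4  15. ] [602.  299.5  19.8]
 white [361, 315, 2, 47, 90] [361.5 337.6] [821.6 197.5  15. ] [822.2 196.8  17.9]
 white [365, 315, 59, 8, 88] [393.1 318.6] [786.2 256.6  15. ] [787.4 255.8  17.7]
 white [364, 320, 37, 42, 140] [372.7 338.9] [823.4 216.3  15. ] [820.6 217.9   8.7]
 up [29, 116, 36, 83, 1102] [ 50. 168.] zmax 184.0 med [ 536. -419.   84.] xy rng [[483.0, -448.0], [564.0, -392.0]]
 up [107, 148, 23, 31, 494] [118. 163.] zmax 96.0 med [ 492. -290.   72.] xy rng [[471.0, -311.0], [500.0, -276.0]]
 up [139, 148, 22, 28, 455] [149. 162.] zmax 92.0 med [ 482. -223.   71.] xy rng [[462.0, -2
[... 473 characters left out ...]
449.0]]
 up [122, 271, 52, 53, 2146] [147. 297.] zmax 80.0 med [ 787. -163.   68.] xy rng [[744.0, -203.0], [820.0, -128.0]]
side
 up [288, 46, 32, 46, 583] [302.  75.] zmax 185.0 med [ 513. -416.   79.] xy rng [[477.0, -442.0], [559.0, -393.0]]
 up [284, 94, 29, 71, 1071] [299. 131.] zmax 95.0 med [ 469. -164.   71.] xy rng [[448.0, -299.0], [492.0, -82.0]]
 up [171, 102, 32, 29, 745] [186. 116.] zmax 78.0 med [ 768. -152.   65.] xy rng [[735.0, -203.0], [810.0, -127.0]]
 up [231, 120, 21, 39, 604] [241. 141.] zmax 125.0 med [588. -76.  79.] xy rng [[569.0, -98.0], [612.0, -65.0]]
 up [109, 324, 37, 38, 283] [126. 336.] zmax 133.0 med [583. 444. 130.] xy rng [[567.0, 435.0], [608.0, 450.0]]
```

```bash
cat > m.py <<'E'
from h import *
from scipy.optimize import least_squares
def fit(Q,r,x0):
    f=lambda p:np.hypot(Q[:,0]-p[0],Q[:,1]-p[1])-r
    s=least_squares(f,x0,loss="soft_l1",f_scale=2); return s.x,np.median(abs(s.fun))
things={"pink":(482,-296,20,20,60),"blue":(473,-230,19,20,66),"amber":(475,-168,18,20,54),"green":(472,-102,22,20,60)}
E
python3 - <<'E'
from m import *
C=[np.load(f"pics/{n}0.npy",allow_pickle=True).item() for n in("scene","side")]
Ps=[cloud(c) for c in C]; res=[]
for k,(x,y,r,a,b) in things.items():
    out=[]
    sel=[]
    for P in Ps:
        Q=P.reshape(-1,3); Q=Q[(Q[:,2]>11+a)&(Q[:,2]<11+b)&(np.hypot(Q[:,0]-x,Q[:,1]-y)<32)]; sel.append(Q)
        out.append((fit(Q,r,(x,y))[0].round(1),len(Q)))
    p,e=fit(np.vstack(sel),r,(x,y)); res.append(p); print(k,out,p.round(1),round(e,1))
# line fit
A=np.array(res); off=np.array([-102,-34,34,102]); c=A.mean(0); d=(off[:,None]*(A-c)).sum(0)/(off**2).sum(); print("tray c",c,"d",d,np.hypot(*d),"yaw",np.arctan2(-d[0],d[1])); print((c+off[:,None]*d/np.hypot(*d)).round(1))
# pads, opened mask
for n,c,P in zip("ab",C,Ps):
    hsv=cv2.cvtColor(c["image"],cv2.COLOR_BGR2HSV); w=((hsv[...,1]<30)&(hsv[...,2]>170)).astype(np.uint8)
    w=cv2.morphologyEx(w,cv2.MORPH_OPEN,cv2.getStructuringElement(cv2.MORPH_ELLIPSE,(9,9)))
    for cn in cv2.findContours(w,0,2)[0]:
        if len(cn)>5:
            e=cv2.fitEllipse(cn); print(n,np.round(e[0],1),np.round(e[1]),plane(c,e[0],15)[0].round(1))
E
```

```text
pink [(array([ 478.9, -296.2]), 254), (array([ 479.3, -298.3]), 77)] [ 479.1 -296.7] 0.8
blue [(array([ 469.2, -228.5]), 272), (array([ 470.3, -231. ]), 115)] [ 469.8 -229.5] 0.9
amber [(array([ 472.3, -170.9]), 168), (array([ 473.5, -172.8]), 94)] [ 472.8 -171.9] 0.8
green [(array([ 466.6, -102.4]), 262), (array([ 467.6, -104.3]), 239)] [ 467.1 -103.6] 0.9
tray c [ 472.20098611 -200.42939734] d [-0.04839952  0.93658094] 0.9378306770785114 yaw 0.05163088804360379
[[ 477.5 -302.3]
 [ 474.  -234.4]
 [ 470.4 -166.5]
 [ 466.9  -98.6]]
a [422. 360.] [7. 8.] [858.1 294.9  15. ]
a [365.  343.5] [8. 9.] [831.7 202.4  15. ]
a [400.7 230.6] [18. 23.] [598.2 301.4  15. ]
a [367.2 223.2] [18. 22.] [582.4 234.9  15. ]
a [334.4 215.8] [18. 22.] [566.3 169.   15. ]
a [302.4 208.2] [17. 21.] [549.2 103.2  15. ]
a [147.5 152. ] [8. 9.] [ 397.8 -257.7   15. ]
b [171.6 288.2] [21. 25.] [597.2 300.2  15. ]
b [193.9 262.2] [18. 24.] [580.7 234.2  15. ]
b [214.1 238.6] [17. 22.] [564.6 168.3  15. ]
b [232.1 217.3] [16. 20.] [548.7 103.1  15. ]
b [323.8  29. ] [17. 64.] [ 534.  -952.7   15. ]
```

Clouds and ray casts agree to about 2 mm. Tray yaw is about 0.05 and tier yaw about −0.24. I'll grip with the jaws across the row, green first.

```bash
cat > go.py <<'E'
# prints tool-axis shift (m) and turn from the present pose to x y z yaw (mm, rad)
import sys
from h import *
from cell import env
x,y,z,w=map(float,sys.argv[1:5]); s=env.state(); T=tool(s)
d=T[:3,:3].T@(np.array([x,y,z])-T[:3,3])/1000
print("t",s["t"].__round__(2),"at",s["eef_pos"].round(1),"yaw",s["tcp_rot"][2].round(3),"f",s["ft_force"].round(1),"op",round(s["opening"],3)); print("shift",d.round(4),"turn",round(-(w-s["tcp_rot"][2]),3))
E
python3 go.py 467 -104 214 1.62
```

```text
t 0.15 at [ 227.6 -581.9  214.2] yaw 0.373 f [-0.6 -0.3  0.4] op 1.001
shift [ 0.397  -0.3579  0.0005] turn -1.247
```

```bash
python3 -m pendant '[[[1,0.05,-0.045,0,-0.15],[1,0.1,-0.09,0,-0.3],[1,0.13,-0.12,0,-0.45],[1,0.16,-0.145,0,-0.6],[1,0.19,-0.17,0,-0.74],[1,0.22,-0.2,0,-0.88],[1,0.25,-0.225,0,-1.02],[1,0.25,-0.225,0,-1.02]]]'; python3 go.py 467 -104 214 1.62
```

```text
t: 0.95
eef_pos: [379.7, -278.0, 214.8]
tcp_rot: [-3.141, -0.001, 1.401]
ft_force: [0.2, -1.3, 0.7]
opening: 1.0
t 0.95 at [ 379.7 -278.   214.8] yaw 1.401 f [ 0.2 -1.3  0.7] op 1.0
shift [0.1863 0.0567 0.0009] turn -0.219
```

```bash
python3 -m pendant '[[[1,0.045,0.014,0,-0.08],[1,0.09,0.028,0,-0.16],[1,0.135,0.042,0,-0.219],[1,0.17,0.052,0,-0.219],[1,0.186,0.057,0.0,-0.219],[1,0.186,0.057,0,-0.219],[1,0.186,0.057,0,-0.219],[1,0.186,0.057,0,-0.219]]]'; python3 go.py 467 -103.5 31 1.62
python3 - <<'E'
from m import *; from cell import env
s=env.state(); c=env.read_camera("wrist"); T=tool(s); cv2.imwrite("pics/w1.png",c["image"]); P=cloud(c,T).reshape(-1,3)
for k,(x,y,r,a,b) in things.items():
    Q=P[(P[:,2]>11+a)&(P[:,2]<11+b)&(np.hypot(P[:,0]-x,P[:,1]-y)<32)]
    U=P[(P[:,2]>70)&(np.hypot(P[:,0]-x,P[:,1]-y)<32)]
    print(k,len(Q),fit(Q,r,(x,y)) if len(Q)>20 else "", "top",len(U),((U.min(0)+U.max(0))/2).round(1) if len(U) else "")
E
```

```text
t: 1.75
eef_pos: [467.2, -109.5, 214.5]
tcp_rot: [-3.141, 0.0, 1.61]
ft_force: [0.3, 0.4, -0.2]
opening: 0.998
t 1.75 at [ 467.2 -109.5  214.5] yaw 1.61 f [ 0.3  0.4 -0.2] op 0.998
shift [0.0061 0.     0.1835] turn -0.01
pink 460 (array([ 481.73165879, -298.30957822]), np.float64(0.2665061813404819)) top 480 [ 481.7 -290.1   81.8]
blue 572 (array([ 472.13010866, -230.33891964]), np.float64(0.27760068957503314)) top 185 [ 471.6 -216.3   77.3]
amber 286 (array([ 475.0442257 , -171.71294404]), np.float64(0.16311383899673437)) top 616 [ 475.3 -168.8   85.8]
green 180 (array([ 469.10213708, -103.38694343]), np.float64(0.1333788309679953)) top 17990 [ 472.4 -101.2  204.9]
```

View pics/w1.png

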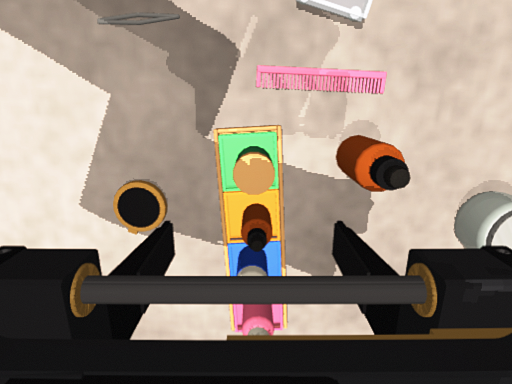

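The wrist view shows green at (254,172), amber at (256,230), and the big bottle at (375,165), clear of the fingers. The fits have residuals under 0.3 mm and agree with the first ones to 2 mm. Going down on green.

```bash
python3 -m pendant '[[[1,0.006,0.002,0.04,-0.01],[1,0.006,0.002,0.08,-0.01],[1,0.006,0.002,0.115,-0.01],[1,0.006,0.002,0.145,-0.01],[1,0.006,0.002,0.165,-0.01],[1,0.006,0.002,0.178,-0.01],[1,0.006,0.002,0.182,-0.01],[1,0.006,0.002,0.182,-0.01]]]'
python3 -m pendant '[[[0.4,0,0,0,0],[0.4,0,0,0,0],[0.2,0,0,0,0],[0.2,0,0,0,0],[0.2,0,0,0,0],[0.2,0,0,0,0],[0.2,0,0,0,0],[0.2,0,0,0,0]]]'
python3 go.py 598 301 165 1.33
```

```text
t: 2.6
eef_pos: [469.1, -103.0, 32.4]
tcp_rot: [-3.141, -0.0, 1.621]
ft_force: [-0.3, 1.1, 0.2]
opening: 1.001
t: 3.4
eef_pos: [469.2, -102.4, 32.6]
tcp_rot: [-3.141, -0.0, 1.622]
ft_force: [-0.8, 0.6, 0.7]
opening: 0.465
t 3.4 at [ 469.2 -102.4   32.6] yaw 1.622 f [-0.8  0.6  0.7] op 0.465
shift [ 0.3963  0.1492 -0.1324] turn 0.292
```

Gripped: the opening of 0.465 is 44 mm, as expected. Lift and carry.

```bash
python3 -m pendant '[[[0.2,0,0,-0.02,0],[0.2,0,0,-0.06,0],[0.2,0,0,-0.1,0],[0.2,0.02,0.008,-0.125,0],[0.2,0.05,0.02,-0.132,0.03],[0.2,0.09,0.034,-0.132,0.07],[0.2,0.13,0.049,-0.132,0.11],[0.2,0.17,0.064,-0.132,0.15]]]'; python3 go.py 598 301 165 1.33
```

```text
t: 4.2
eef_pos: [524.7, 72.2, 164.7]
tcp_rot: [3.141, 0.0, 1.47]
ft_force: [0.4, -0.3, -1.5]
opening: 0.46
t 4.2 at [524.7  72.2 164.7] yaw 1.47 f [ 0.4 -0.3 -1.5] op 0.46
shift [ 0.235   0.0498 -0.0003] turn 0.14
```

```bash
python3 -m pendant '[[[0.2,0.045,0.01,0,0.03],[0.2,0.09,0.019,0,0.06],[0.2,0.135,0.029,0,0.09],[0.2,0.175,0.037,0,0.12],[0.2,0.21,0.044,0,0.14],[0.2,0.228,0.048,0,0.14],[0.2,0.235,0.05,0,0.14],[0.2,0.235,0.05,0,0.14]]]'; python3 go.py 598 301 37 1.33
python3 - <<'E'
from cell import env
from h import *
s=env.state(); c=env.read_camera("wrist"); cv2.imwrite("pics/w2.png",c["image"]); np.save("pics/w2.npy",c,allow_pickle=True); T=tool(s)
hsv=cv2.cvtColor(c["image"],cv2.COLOR_BGR2HSV)
for s_,ce,m in blobs((hsv[...,1]<30)&(hsv[...,2]>190),150): print(s_.tolist(),ce.round(1),plane(c,ce,15,T)[0].round(1))
E
```

```text
t: 5.0
eef_pos: [597.3, 299.8, 164.0]
tcp_rot: [-3.141, 0.001, 1.333]
ft_force: [0.8, 0.4, -1.9]
opening: 0.461
t 5.0 at [597.3 299.8 164. ] yaw 1.333 f [ 0.8  0.4 -1.9] op 0.461
shift [0.0014 0.0004 0.127 ] turn 0.003
[308, 0, 14, 17, 157] [314.3   7.5] [691.7 443.9  15. ]
[304, 4, 92, 52, 1312] [353.8  28.1] [724.4 418.3  15. ]
[356, 51, 49, 37, 666] [384.4  72.1] [747.4 372.9  15. ]
[434, 109, 78, 120, 3336] [464.9 164.4] [819.3 261.9  15. ]
[216, 144, 77, 87, 4138] [254.1 173.3] [601.  305.1  15. ]
[467, 144, 31, 62, 1478] [480.4 174.6] [835.  246.8  15. ]
[221, 304, 66, 31, 654] [253.8 323. ] [556.3 122.3  15. ]
```

View pics/w2.png

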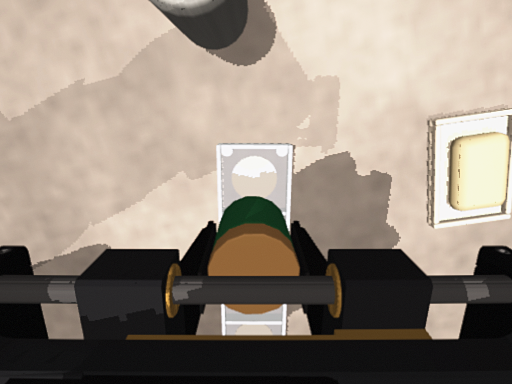

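The wrist view shows the first pad at (254,177), directly in line with the held jar. That gives about (600,301), 2 mm from the estimate. Lower the jar.

```bash
python3 -m pendant '[[[0.2,0.001,0.002,0.04,0],[0.2,0.001,0.002,0.075,0],[0.2,0.001,0.002,0.1,0],[0.2,0.001,0.002,0.115,0],[0.2,0.001,0.002,0.122,0],[0.2,0.001,0.002,0.126,0],[0.2,0.001,0.002,0.127,0],[0.2,0.001,0.002,0.127,0]]]'; python3 go.py 600 301 36 1.33
```

```text
t: 5.85
eef_pos: [600.1, 300.1, 38.5]
tcp_rot: [3.14, -0.001, 1.332]
ft_force: [0.6, -0.7, -1.7]
opening: 0.459
t 5.85 at [600.1 300.1  38.5] yaw 1.332 f [ 0.6 -0.7 -1.7] op 0.459
shift [ 0.0009 -0.0004  0.0025] turn 0.002
```

```bash
python3 -m pendant '[[[0.2,0,0,0.0005,0],[0.2,0,0,0.001,0],[0.2,0,0,0.0015,0],[0.2,0,0,0.002,0],[0.2,0,0,0.0025,0],[0.2,0,0,0.0025,0],[0.2,0,0,0.0025,0],[0.2,0,0,0.0025,0]]]'; 
```

```text
t: 6.65
eef_pos: [599.8, 300.1, 35.6]
tcp_rot: [3.141, -0.0, 1.332]
ft_force: [-1.7, -0.1, 5.8]
opening: 0.459
```

Contact with the floor, 6 N. Release and go up.

```bash
python3 -m pendant '[[[0.6,0,0,0,0],[0.8,0,0,0,0],[1,0,0,0,0],[1,0,0,-0.01,0],[1,0,0,-0.04,0],[1,0,0,-0.08,0],[1,0,0,-0.11,0],[1,0,0,-0.12,0]]]';python3 go.py 475 -171.5 155 1.62
```

```text
t: 7.45
eef_pos: [600.8, 300.5, 159.2]
tcp_rot: [3.137, -0.003, 1.332]
ft_force: [-0.7, -0.8, 0.2]
opening: 0.996
t 7.45 at [600.8 300.5 159.2] yaw 1.332 f [-0.7 -0.8  0.2] op 0.996
shift [-0.4883 -0.0106  0.0027] turn -0.288
```

```bash
python3 -m pendant '[[[1,-0.04,-0.001,0,-0.03],[1,-0.09,-0.002,0,-0.06],[1,-0.14,-0.003,0,-0.1],[1,-0.19,-0.004,0,-0.14],[1,-0.24,-0.005,0,-0.18],[1,-0.29,-0.006,0,-0.22],[1,-0.34,-0.007,0,-0.26],[1,-0.39,-0.008,0,-0.288]]]';python3 go.py 475 -171.5 155 1.62
```

```text
t: 8.25
eef_pos: [498.6, -78.6, 154.9]
tcp_rot: [-3.141, -0.0, 1.622]
ft_force: [1.2, -0.1, 0.1]
opening: 1.001
t 8.25 at [498.6 -78.6 154.9] yaw 1.622 f [ 1.2 -0.1  0.1] op 1.001
shift [-0.0916 -0.0283 -0.0001] turn 0.002
```

```bash
python3 -m pendant '[[[1,-0.04,-0.012,0,0],[1,-0.075,-0.023,0,0],[1,-0.09,-0.028,0,0],[1,-0.092,-0.0285,0,0],[1,-0.092,-0.0285,0.01,0],[1,-0.092,-0.0285,0.03,0],[1,-0.092,-0.0285,0.05,0],[1,-0.092,-0.0285,0.06,0]]]';python3 go.py 475 -171.5 32 1.62
python3 - <<'E'
from h import *; from cell import env
cv2.imwrite("pics/s2.png",cv2.resize(env.read_camera("scene")["image"][120:270,60:460],(800,300)))
E
```

```text
t: 9.05
eef_pos: [475.2, -168.7, 93.2]
tcp_rot: [-3.139, -0.001, 1.621]
ft_force: [0.0, -0.9, 0.6]
opening: 0.997
t 9.05 at [ 475.2 -168.7   93.2] yaw 1.621 f [ 0.  -0.9  0.6] op 0.997
shift [-0.0029 -0.0002  0.0612] turn 0.001
```

View pics/s2.png

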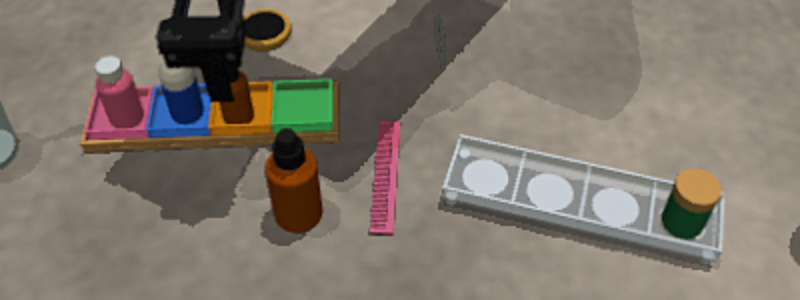

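The crop shows green upright in the tier's far compartment (690,205), and the gripper over the amber bottle at (225,90). Continue.

```bash
python3 -m pendant '[[[1,-0.003,0,0.01,0],[1,-0.003,0,0.03,0],[1,-0.003,0,0.05,0],[1,-0.003,0,0.059,0],[1,-0.003,0,0.061,0],[1,-0.003,0,0.061,0],[0.5,-0.003,0,0.061,0],[0.4,-0.003,0,0.061,0]]]'
python3 -m pendant '[[[0.2,0,0,0,0],[0.2,0,0,0,0],[0.2,0,0,0,0],[0.2,0,0,0,0],[0.2,0,0,0,0],[0.2,0,0,0,0],[0.2,0,0,-0.02,0],[0.2,0,0,-0.06,0]]]'
python3 go.py 583.5 234.5 165 1.33
```

```text
t: 9.9
eef_pos: [476.2, -173.4, 34.8]
tcp_rot: [3.14, 0.001, 1.62]
ft_force: [0.2, 0.3, 0.4]
opening: 0.883
t: 10.7
eef_pos: [474.7, -172.7, 92.8]
tcp_rot: [-3.137, -0.002, 1.62]
ft_force: [0.7, -0.2, -0.8]
opening: 0.373
t 10.7 at [ 474.7 -172.7   92.8] yaw 1.62 f [ 0.7 -0.2 -0.8] op 0.373
shift [ 0.4016  0.1282 -0.0718] turn 0.29
```

```bash
python3 -m pendant '[[[0.2,0,0,-0.04,0],[0.2,0.02,0.006,-0.065,0.0],[0.2,0.055,0.018,-0.072,0.03],[0.2,0.1,0.032,-0.072,0.07],[0.2,0.145,0.046,-0.072,0.11],[0.2,0.19,0.061,-0.072,0.15],[0.2,0.235,0.075,-0.072,0.19],[0.2,0.275,0.088,-0.072,0.22]]]';python3 go.py 583.5 234.5 100 1.33
```

```text
t: 11.5
eef_pos: [550.4, 108.0, 166.1]
tcp_rot: [-3.142, 0.0, 1.399]
ft_force: [-0.4, -0.4, -0.6]
opening: 0.371
t 11.5 at [550.4 108.  166.1] yaw 1.399 f [-0.4 -0.4 -0.6] op 0.371
shift [0.1303 0.011  0.0661] turn 0.069
```

```bash
python3 -m pendant '[[[0.2,0.04,0.003,0,0.02],[0.2,0.08,0.007,0,0.05],[0.2,0.11,0.009,0,0.069],[0.2,0.125,0.011,0,0.069],[0.2,0.13,0.011,0,0.069],[0.2,0.13,0.011,0.02,0.069],[0.2,0.13,0.011,0.05,0.069],[0.2,0.13,0.011,0.066,0.069]]]';python3 go.py 583.5 234.5 37 1.33
```

```text
t: 12.3
eef_pos: [582.4, 230.4, 98.2]
tcp_rot: [-3.14, 0.001, 1.33]
ft_force: [0.1, -0.3, -0.4]
opening: 0.374
t 12.3 at [582.4 230.4  98.2] yaw 1.33 f [ 0.1 -0.3 -0.4] op 0.374
shift [0.0044 0.0002 0.0612] turn 0.0
```

```bash
python3 -m pendant '[[[0.2,0.003,0,0.01,0],[0.2,0.003,0,0.03,0],[0.2,0.003,0,0.045,0],[0.2,0.003,0,0.054,0],[0.2,0.003,0,0.057,0],[0.2,0.003,0,0.059,0],[0.2,0.003,0,0.06,0],[0.2,0.003,0,0.061,0]]]'; python3 go.py 583.5 234.5 36 1.33
```

```text
t: 13.1
eef_pos: [584.2, 235.0, 39.6]
tcp_rot: [3.141, -0.0, 1.331]
ft_force: [-0.6, -0.4, -1.2]
opening: 0.375
t 13.1 at [584.2 235.   39.6] yaw 1.331 f [-0.6 -0.4 -1.2] op 0.375
shift [-0.0007 -0.0006  0.0036] turn 0.001
```

```bash
python3 -m pendant '[[[0.2,0,0,0.0005,0],[0.2,0,0,0.001,0],[0.2,0,0,0.0015,0],[0.2,0,0,0.002,0],[0.2,0,0,0.0025,0],[0.2,0,0,0.0025,0],[0.2,0,0,0.0025,0],[0.2,0,0,0.0025,0]]]'; 
```

```text
t: 13.9
eef_pos: [584.0, 234.9, 37.1]
tcp_rot: [3.141, -0.0, 1.331]
ft_force: [-0.9, 0.0, 5.6]
opening: 0.374
```

Contact. Release, lift and return for blue.

```bash
python3 -m pendant '[[[0.6,0,0,0,0],[0.8,0,0,0,0],[1,0,0,0,0],[1,0,0,-0.01,0],[1,0,0,-0.04,0],[1,0,0,-0.08,0],[1,0,0,-0.11,0],[1,0,0,-0.118,0]]]';python3 go.py 472 -230 155 1.62
```

```text
t: 14.7
eef_pos: [585.1, 235.3, 158.7]
tcp_rot: [3.137, -0.003, 1.331]
ft_force: [0.6, 0.1, -0.9]
opening: 0.972
t 14.7 at [585.1 235.3 158.7] yaw 1.331 f [ 0.6  0.1 -0.9] op 0.972
shift [-0.4788  0.0007  0.0025] turn -0.289
```

```bash
python3 -m pendant '[[[1,-0.04,0,0,-0.03],[1,-0.09,0,0,-0.06],[1,-0.14,0,0,-0.1],[1,-0.19,0,0,-0.14],[1,-0.24,0,0,-0.18],[1,-0.29,0,0,-0.22],[1,-0.34,0,0,-0.26],[1,-0.38,0,0,-0.289]]]';python3 go.py 472 -230 155 1.62
```

```text
t: 15.5
eef_pos: [492.5, -136.4, 154.3]
tcp_rot: [-3.141, -0.0, 1.621]
ft_force: [1.1, 1.6, -0.9]
opening: 0.997
t 15.5 at [ 492.5 -136.4  154.3] yaw 1.621 f [ 1.1  1.6 -0.9] op 0.997
shift [-0.0925 -0.0251 -0.0007] turn 0.001
```

```bash
python3 -m pendant '[[[1,-0.04,-0.011,0,0],[1,-0.075,-0.02,0,0],[1,-0.09,-0.025,0,0],[1,-0.0945,-0.0255,0,0],[1,-0.0945,-0.0255,0.01,0],[1,-0.0945,-0.0255,0.03,0],[1,-0.0945,-0.0255,0.05,0],[1,-0.0945,-0.0255,0.06,0]]]';python3 go.py 472 -230 32 1.62
```

```text
t: 16.3
eef_pos: [472.5, -227.9, 92.7]
tcp_rot: [-3.14, -0.002, 1.622]
ft_force: [0.5, -0.2, 0.4]
opening: 1.002
t 16.3 at [ 472.5 -227.9   92.7] yaw 1.622 f [ 0.5 -0.2  0.4] op 1.002
shift [-0.0022 -0.0005  0.0607] turn 0.002
```

```bash
python3 -m pendant '[[[1,-0.001,0,0.01,0],[1,-0.001,0,0.03,0],[1,-0.001,0,0.05,0],[1,-0.001,0,0.059,0],[1,-0.001,0,0.061,0],[1,-0.001,0,0.061,0],[0.5,-0.001,0,0.061,0],[0.4,-0.001,0,0.061,0]]]'
python3 -m pendant '[[[0.2,0,0,0,0],[0.2,0,0,0,0],[0.2,0,0,0,0],[0.2,0,0,0,0],[0.2,0,0,0,0],[0.2,0,0,0,0],[0.2,0,0,-0.02,0],[0.2,0,0,-0.06,0]]]'
python3 go.py 567 168.7 165 1.33
```

```text
t: 17.1
eef_pos: [473.1, -231.0, 34.4]
tcp_rot: [3.141, 0.001, 1.62]
ft_force: [-0.3, -0.7, 0.2]
opening: 0.885
t: 17.9
eef_pos: [471.7, -230.2, 92.2]
tcp_rot: [-3.137, -0.003, 1.62]
ft_force: [1.1, -0.0, 0.4]
opening: 0.39
t 17.9 at [ 471.7 -230.2   92.2] yaw 1.62 f [ 1.1 -0.   0.4] op 0.39
shift [ 0.394   0.1144 -0.0721] turn 0.29
```

```bash
python3 -m pendant '[[[0.2,0,0,-0.04,0],[0.2,0.02,0.006,-0.065,0.0],[0.2,0.055,0.016,-0.072,0.03],[0.2,0.1,0.029,-0.072,0.07],[0.2,0.145,0.042,-0.072,0.11],[0.2,0.19,0.055,-0.072,0.15],[0.2,0.235,0.068,-0.072,0.19],[0.2,0.275,0.08,-0.072,0.22]]]';python3 go.py 567 168.7 100 1.33
```

```text
t: 18.7
eef_pos: [539.3, 50.0, 165.6]
tcp_rot: [-3.142, 0.0, 1.399]
ft_force: [0.5, 1.1, -0.4]
opening: 0.392
t 18.7 at [539.3  50.  165.6] yaw 1.399 f [ 0.5  1.1 -0.4] op 0.392
shift [0.1217 0.007  0.0656] turn 0.069
```

```bash
python3 -m pendant '[[[0.2,0.04,0.002,0,0.02],[0.2,0.08,0.005,0,0.05],[0.2,0.105,0.006,0,0.069],[0.2,0.118,0.007,0,0.069],[0.2,0.122,0.007,0,0.069],[0.2,0.122,0.007,0.02,0.069],[0.2,0.122,0.007,0.05,0.069],[0.2,0.122,0.007,0.066,0.069]]]';python3 go.py 567 168.7 37 1.33
python3 - <<'E'
from h import *; from cell import env
cv2.imwrite("pics/s3.png",cv2.resize(env.read_camera("scene")["image"][120:270,60:460],(800,300)))
E
```

```text
t: 19.5
eef_pos: [566.1, 165.3, 97.9]
tcp_rot: [-3.14, 0.001, 1.33]
ft_force: [0.2, 0.2, -1.0]
opening: 0.393
t 19.5 at [566.1 165.3  97.9] yaw 1.33 f [ 0.2  0.2 -1. ] op 0.393
shift [0.0036 0.0002 0.0609] turn 0.0
```

View pics/s3.png

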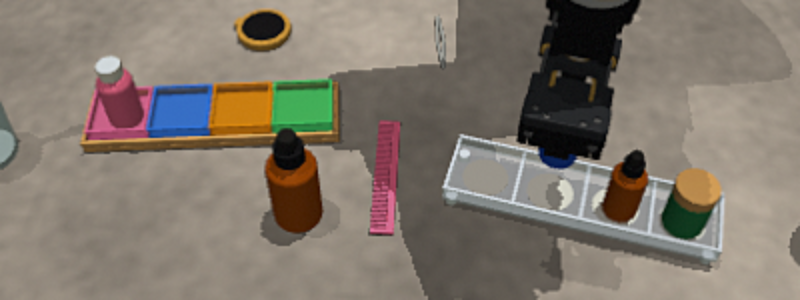

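Amber is upright at (628,185), green at (690,205), and blue is held above its compartment (555,160). Lower.

```bash
python3 -m pendant '[[[0.2,0.002,0,0.01,0],[0.2,0.002,0,0.03,0],[0.2,0.002,0,0.045,0],[0.2,0.002,0,0.054,0],[0.2,0.002,0,0.057,0],[0.2,0.002,0,0.059,0],[0.2,0.002,0,0.06,0],[0.2,0.002,0,0.061,0]]]'; python3 -m pendant '[[[0.2,0,0,0.0005,0],[0.2,0,0,0.001,0],[0.2,0,0,0.0015,0],[0.2,0,0,0.002,0],[0.2,0,0,0.0025,0],[0.2,0,0,0.0025,0],[0.2,0,0,0.0025,0],[0.2,0,0,0.0025,0]]]'
```

```text
t: 20.35
eef_pos: [567.7, 168.8, 39.1]
tcp_rot: [3.141, -0.0, 1.331]
ft_force: [0.6, -0.4, -1.1]
opening: 0.394
t: 21.15
eef_pos: [567.5, 168.7, 36.6]
tcp_rot: [3.141, -0.0, 1.331]
ft_force: [-1.4, 0.3, 5.6]
opening: 0.392
```

```bash
python3 -m pendant '[[[0.6,0,0,0,0],[0.8,0,0,0,0],[1,0,0,0,0],[1,0,0,-0.01,0],[1,0,0,-0.04,0],[1,0,0,-0.08,0],[1,0,0,-0.11,0],[1,0,0,-0.118,0]]]';python3 go.py 481.5 -298 155 1.62
```

```text
t: 21.95
eef_pos: [568.6, 169.0, 158.0]
tcp_rot: [3.137, -0.002, 1.331]
ft_force: [-0.5, -0.6, -0.3]
opening: 0.985
t 21.95 at [568.6 169.  158. ] yaw 1.331 f [-0.5 -0.6 -0.3] op 0.985
shift [-0.4743  0.0264  0.0021] turn -0.289
```

```bash
python3 -m pendant '[[[1,-0.04,0.002,0,-0.03],[1,-0.09,0.005,0,-0.06],[1,-0.14,0.008,0,-0.1],[1,-0.19,0.011,0,-0.14],[1,-0.24,0.013,0,-0.18],[1,-0.29,0.016,0,-0.22],[1,-0.34,0.019,0,-0.26],[1,-0.38,0.021,0,-0.289]]]';python3 go.py 481.5 -298 155 1.62
```

```text
t: 22.75
eef_pos: [496.5, -207.7, 153.8]
tcp_rot: [-3.141, -0.0, 1.62]
ft_force: [0.6, 0.4, -0.8]
opening: 0.999
t 22.75 at [ 496.5 -207.7  153.8] yaw 1.62 f [ 0.6  0.4 -0.8] op 0.999
shift [-0.0894 -0.0194 -0.0012] turn 0.0
```

```bash
python3 -m pendant '[[[1,-0.04,-0.008,0,0],[1,-0.075,-0.016,0,0],[1,-0.087,-0.019,0,0],[1,-0.0905,-0.0195,0,0],[1,-0.0905,-0.0195,0.01,0],[1,-0.0905,-0.0195,0.03,0],[1,-0.0905,-0.0195,0.05,0],[1,-0.0905,-0.0195,0.06,0]]]';python3 go.py 481.5 -298 32 1.62
```

```text
t: 23.55
eef_pos: [482.2, -294.6, 92.2]
tcp_rot: [-3.14, -0.002, 1.621]
ft_force: [-0.2, 0.3, -0.3]
opening: 0.999
t 23.55 at [ 482.2 -294.6   92.2] yaw 1.621 f [-0.2  0.3 -0.3] op 0.999
shift [-0.0034 -0.0007  0.0602] turn 0.001
```

```bash
python3 -m pendant '[[[1,-0.002,0,0.01,0],[1,-0.002,0,0.03,0],[1,-0.002,0,0.05,0],[1,-0.002,0,0.058,0],[1,-0.002,0,0.06,0],[1,-0.002,0,0.06,0],[0.5,-0.002,0,0.06,0],[0.4,-0.002,0,0.06,0]]]'
python3 -m pendant '[[[0.2,0,0,0,0],[0.2,0,0,0,0],[0.2,0,0,0,0],[0.2,0,0,0,0],[0.2,0,0,0,0],[0.2,0,0,0,0],[0.2,0,0,-0.02,0],[0.2,0,0,-0.06,0]]]'
python3 go.py 550.5 103 165 1.33
```

```text
t: 24.35
eef_pos: [482.8, -298.9, 34.9]
tcp_rot: [3.141, 0.001, 1.62]
ft_force: [0.8, 0.4, 0.1]
opening: 0.886
t: 25.15
eef_pos: [481.4, -297.9, 92.5]
tcp_rot: [-3.138, -0.003, 1.62]
ft_force: [0.6, -0.7, -0.1]
opening: 0.415
t 25.15 at [ 481.4 -297.9   92.5] yaw 1.62 f [ 0.6 -0.7 -0.1] op 0.415
shift [ 0.3973  0.0883 -0.0715] turn 0.29
```

```bash
python3 -m pendant '[[[0.2,0,0,-0.04,0],[0.2,0.02,0.004,-0.065,0.0],[0.2,0.055,0.012,-0.072,0.03],[0.2,0.1,0.022,-0.072,0.07],[0.2,0.145,0.032,-0.072,0.11],[0.2,0.19,0.042,-0.072,0.15],[0.2,0.235,0.052,-0.072,0.19],[0.2,0.275,0.061,-0.072,0.22]]]';python3 go.py 550.5 103 100 1.33
```

```text
t: 25.95
eef_pos: [529.9, -18.9, 166.1]
tcp_rot: [3.142, 0.0, 1.399]
ft_force: [0.4, 0.3, -0.8]
opening: 0.415
t 25.95 at [529.9 -18.9 166.1] yaw 1.399 f [ 0.4  0.3 -0.8] op 0.415
shift [ 0.1237 -0.0006  0.0661] turn 0.069
```

```bash
python3 -m pendant '[[[0.2,0.04,0,0,0.02],[0.2,0.08,0,0,0.05],[0.2,0.107,-0.001,0,0.069],[0.2,0.12,-0.001,0,0.069],[0.2,0.124,-0.001,0,0.069],[0.2,0.124,-0.001,0.02,0.069],[0.2,0.124,-0.001,0.05,0.069],[0.2,0.124,-0.001,0.066,0.069]]]';python3 go.py 550.5 103 37 1.33
```

```text
t: 26.75
eef_pos: [549.4, 100.0, 98.4]
tcp_rot: [-3.14, 0.001, 1.33]
ft_force: [0.1, 0.5, -0.4]
opening: 0.416
t 26.75 at [549.4 100.   98.4] yaw 1.33 f [ 0.1  0.5 -0.4] op 0.416
shift [0.0033 0.0005 0.0614] turn 0.0
```

```bash
python3 -m pendant '[[[0.2,0.002,0,0.01,0],[0.2,0.002,0,0.03,0],[0.2,0.002,0,0.045,0],[0.2,0.002,0,0.054,0],[0.2,0.002,0,0.057,0],[0.2,0.002,0,0.059,0],[0.2,0.002,0,0.06,0],[0.2,0.002,0,0.061,0]]]'; python3 -m pendant '[[[0.2,0,0,0.0005,0],[0.2,0,0,0.001,0],[0.2,0,0,0.0015,0],[0.2,0,0,0.002,0],[0.2,0,0,0.0025,0],[0.2,0,0,0.0025,0],[0.2,0,0,0.0025,0],[0.2,0,0,0.0025,0]]]'
```

```text
t: 27.55
eef_pos: [550.9, 103.2, 39.6]
tcp_rot: [3.141, -0.0, 1.331]
ft_force: [0.7, -0.0, -1.3]
opening: 0.418
t: 28.35
eef_pos: [550.6, 103.2, 37.1]
tcp_rot: [3.141, -0.0, 1.331]
ft_force: [-1.9, 0.5, 6.0]
opening: 0.416
```

Contact. Release, go up and back off.

```bash
python3 -m pendant '[[[0.6,0,0,0,0],[0.8,0,0,0,0],[1,0,0,0,0],[1,0,0,-0.01,0],[1,0,0,-0.04,0],[1,0,0,-0.08,0],[1,0,0,-0.11,0],[1,0,0,-0.118,0]]]'
python3 -m pendant '[[[1,-0.04,0,0,0],[1,-0.08,0,0,0],[1,-0.12,0,0,0],[1,-0.15,0,0,0],[1,-0.17,0,0,0],[1,-0.17,0,0,0],[1,-0.17,0,0,0],[1,-0.17,0,0,0]]]'
python3 - <<'E'
from h import *; from cell import env
from m import fit
c=env.read_camera("scene"); d=env.read_camera("side")
cv2.imwrite("pics/f.png",np.vstack([cv2.resize(c["image"][120:270,60:460],(800,300)),cv2.resize(d["image"][160:310,100:500],(800,300))]))
for n,k in(("scene",c),("side",d)):
  P=cloud(k).reshape(-1,3)
  for t,x,y,r,a,b in(("green",599,301,22,20,60),("amber",583,235,18,20,54),("blue",567,169,19,20,66),("pink",550,103,20,20,58)):
    N=P[np.hypot(P[:,0]-x,P[:,1]-y)<28]; Q=N[(N[:,2]>14+a)&(N[:,2]<14+b)]
    lo=Q[Q[:,2]<14+a+18]; hi=Q[Q[:,2]>14+b-18]
    print(n,t,len(Q),fit(lo,r,(x,y))[0].round(1),fit(hi,r,(x,y))[0].round(1),"top",N[:,2].max().round(1))
E
```

```text
t: 29.15
eef_pos: [551.7, 103.4, 158.4]
tcp_rot: [3.136, -0.002, 1.331]
ft_force: [-0.1, -0.1, 0.1]
opening: 0.989
t: 29.95
eef_pos: [510.2, -61.1, 154.4]
tcp_rot: [-3.141, -0.0, 1.331]
ft_force: [0.4, 0.0, -0.5]
opening: 1.003
scene green 301 [599.5 300.4] [599.5 300.4] top 80.3
scene amber 202 [584.3 237.5] [584.2 237.4] top 104.1
scene blue 289 [567.3 171.5] [566.7 171.5] top 96.9
scene pink 235 [550.2 105.5] [550.1 105.5] top 101.7
side green 358 [599.3 298.4] [599.7 298.9] top 78.1
side amber 212 [583.8 235.9] [583.6 235.9] top 102.4
side blue 288 [566.5 168.4] [566.8 167.8] top 94.8
side pink 221 [550.7 102.6] [550.7 102.7] top 99.5
```

View pics/f.png

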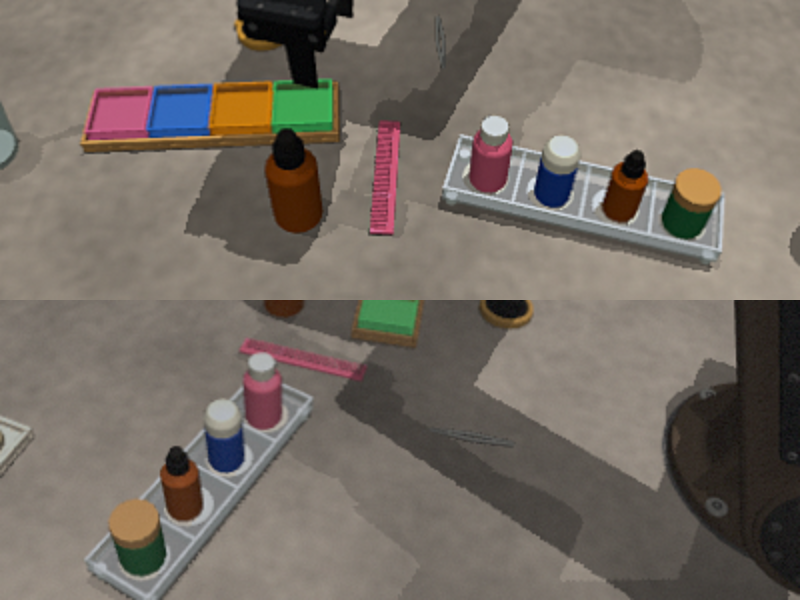

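Both views show all four upright, one per compartment: pink (490,155), blue (557,172), amber (626,187), green (690,205). The order is unchanged and the gripper is clear.

```bash
python3 -c "
from cell import env
print(env.job_done())"
```

```text
the job is handed in; nothing more can be done
None
```

I moved all four toiletries into the acrylic tier, one per compartment, in the same order as on the tray: green, amber, blue, pink from the robot's left. I handed the job in after about 30 s of robot time, well inside the 109 s limit. The smaller amber bottle was the one moved. The larger one was not touched.

- **Set-down:** each item was lowered until the wrist felt about 6 N of floor contact, and only then released.
- **Final check:** both outside cameras show all four upright and within about 3 mm of the compartment centres. Fits low and high on each body agree within about 0.7 mm, so nothing is leaning. The gripper was open and clear.
- **Disagreements:** the scene and side cameras differ by 1.5–3 mm in y. The measured tops read 0.4–4 mm high, about what the 2 mm calibration and depth noise would give. No check failed.

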